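# Find the heavy side of the grinding wheel

## Robot

A 7-joint arm with a two-finger parallel gripper is mounted at the origin on a cart in front of the work surface, level with it; the furniture and walls round the work are solid. World frame = base frame: x ahead of the robot, y to its left, z up, the work surface at z = 0. Lengths are in m, angles in rad, forces in N, time in s.
With the tool pointing down it reaches from about 0.425 to 0.875 m from the base axis. Payload 4.7 kg.
Tool frame: the origin (TCP) lies midway between the tips of the shut fingers; the grasp point (between the pads) lies 19 mm behind it; z points along the fingers, y is the direction in which the jaws open and shut (so a half turn about z gives the same grasp; the last joint's range is limited). The gripper opens to 87 mm and grips with 3 to 60 N. Pads are 19 mm wide; open, the fingers measure 117 mm over their backs; the gripper's body (75 mm by 190 mm) begins 51 mm behind the grasp point.
Start: joints at [1.312, 0.321, -0.07, 1.45, 0.023, 1.371, -0.057], TCP at [0.175, -0.626, 0.223] pointing down, gripper open.
Joint ranges: [-2.86, 2.86], [-0.3, 2.09], [-1.38, 1.24], [0.06, 2.45], [-1.56, 4.7], [0.09, 2.05], [-2.69, 2.69]. Speed limits (rad/s): [2.57, 2.57, 3.14, 3.14, 3.14, 3.14, 3.14].

## Interface

Orientations are given as a rotation vector (axis times angle).
In Python, from bench import * gives the robot as it stands. The module is installed in compiled form; this text tells all that it offers.
- The arm moves only by the tool play_rows, never from a script. Its argument "series" is one flat list of numbers, 7 for each row, row after row: the opening in per cent of the stroke, from 0 (shut) to 100 (fully open), then the shift along the tool's x, y, z in m, then the turn, a rotation vector about the tool's x, y, z in degrees. In form: [fingers, tx, ty, tz, rx, ry, rz, fingers, tx, ty, tz, rx, ry, rz, ...]. A call has 1 to 10 rows; each row is the pose to reach, as a shift and turn from the pose commanded when the call began, along the tool's axes at that moment; what a row does not reach only later rows make up. A row lasts 1/12 s, in which the tool goes at most 41.7 mm and 7.16 degrees, less where a joint would pass 70% of its speed; a pose out of reach is approached as far as the arm can. A call with a gripper value outside its range is refused whole. The fingers move at their own pace and stop on an object; "force" is the grip in N (left out, the last holds). Time passes only in rows, so rows that repeat a pose let the fingers close. It gives the time, the measured TCP pose, the force and the opening at its end, in the units of the state.
- get_state(): the state, without advancing time (a new reading comes with each control period).
- get_image(name): name is "scene" or "top" or "wrist"; returns a dict with "frame" (400x640x3 uint8, red, green, blue), "fx", "fy", "cx", "cy" (pixels), "R" (3x3) and "t" (3): a world point X has camera coordinates R X + t. Camera axes: x right, y down, z forward; pixel columns grow to the right and rows downward; lengths in m; the calibration is good to about 2 mm. A picture is of the moment at which its call begins. There is no depth.
- close_job(): hands the job in, once; it reports no verdict.
The state is a dict: "time": time; "joint_positions": joint angles; "qd": joint speeds; "joint_torque": joint torques, N m; "position": TCP position; "tool_rot": TCP orientation; "ft_force": force on the tool from outside, world axes, zero at the start; "torque": the same for the moment, N m; "grip_width": opening from 0.0 (shut) to 1.0 (fully open).
Only numpy, scipy, OpenCV 4.12 (cv2) and the standard library are available. Lean on these libraries where they do the work, as an engineer would, in place of code of your own. Each camera call takes 0.05 s, during which the arm holds its last target.

## Task

One side of the hand-cranked grinding stone on the bench is heavier, and nothing shows which side. Take the crank by its wooden handle, turn it at least once right round (either way) and feel where the weight helps and where it resists; then bring the wheel to rest with its heavy side straight down and finish still gripping the handle and holding the wheel still there, so that I can mark the light spot on top. Leave the other things on the bench where they are.

Things in the scene. Friction and masses are not known exactly. Their poses are not given: they have to be found in the camera images.
- grinder: Hand-cranked bench grinder bolted to the bench: base plate 120x170x12 mm, two grey pedestals, between them a plain grey stone 150 mm across, 40 mm thick on a level shaft. Origin: under the stone's centre, on the bench top; z up; x along the shaft, away from the crank (the crank end, at -x, is turned towards the robot within 25 degrees); y across.
- shaft (a point): Point on the shaft's line 140 mm above the bench and 105 mm in front (grinder -x) of the stone's centre: the centre of the circle, radius 55 mm, which the handle's middle goes round in the upright plane across the shaft (its lowest point is 85 mm above the bench). It turns freely without end, either way, in a stiff dry bearing: it stays at any angle when let go.
- handle (a point): Where to grip: the middle of the handle, 55 mm from the shaft's line; the crank arm begins 45 mm behind it, the pedestal 61 mm, the stone 85 mm. Pushing it round takes about 6.5 N of bearing drag, always against the motion, plus or minus up to 5 to 6 N from the heavy side: most resistance while that side rises through the level, most help while it sinks through the level.
- grip: The crank's wooden handle: a sleeve 24 mm thick, 78 mm long, level and parallel to the shaft, spinning freely on its pin, so that a gripper that takes it across from above can keep its own direction while going round. Origin: the sleeve's inner end, next to the crank arm, 42 mm behind its middle. The crank's angle to the heavy side differs each time.
- block_plane: Bystander: a small wooden block plane, 50x100x42 mm, right of the grinder. Origin: centre of its underside, long side along its y.
- wax_tin: Bystander: a round wax tin, 69 mm across, 32 mm high, left of the grinder. Origin: centre of its underside.
- bench_brush: Bystander: a small bench brush, 46x113x59 mm, right of the grinder. Origin: centre of its underside, long side along its y.
- pen: Bystander: a marker pen lying in front of the grinder, to the left, 15x133x17 mm. Origin: centre of its underside, long side along its y.
- case: Bystander: a brown spectacle case, 58x150x30 mm, farther right. Origin: centre of its underside, long side along its y. Over this right part of the bench hangs a fixed work lamp (at about x 0.56, y -0.28, its lower end some 0.5 m above the bench): a raised wrist coming from the right must pass on the robot's side of it.
- ear_muffs: Bystander that cannot be moved: ear muffs lying at the left of the bench, 177x184x90 mm. Origin: centre of their underside.

How it is judged:
On the way, in this order (a step that is already met when the one before it is completed fails the run):
1. the crank has been brought by its handle to the side opposite to where it started (distance of handle from where it was at the start of the episode above 0.095 m and contact force between the fingers and grip above 1 N), for 0.05 s.
2. the crank has come round to where it started (distance of handle from where it was at the start of the episode below 0.03 m and contact force between the fingers and grip above 1 N), for 0.05 s.
At the end, for the whole second after the job is handed in: The heavy side of the wheel is within 20 degrees of straight down, the wheel is still, and the fingers still grip the handle (over 3 N) (height (world z) of heavy_side below 0.0977 m and angular speed of wheel below 0.1 rad/s and contact force between the fingers and grip above 3 N); the arm keeps its last pose, push and grip.
It fails at once if another thing on the bench is moved by more than 3 cm (distance of any of block_plane, wax_tin, bench_brush, pen, case from where it was at the start of the episode above 0.03 m).
It also fails if it takes over 61 s, if anything falls off the work surface, if the arm or the gripper's body presses on something with over 40 N, if the wrist force passes 120 N, or if a joint passes its speed limit or range.

## Working session

There is one attempt and no reset: what is moved stays moved. The work goes in short steps, Python scripts to look and compute and a tool call to move; the robot and the scene stay as the last step left them, time stands still between calls to the robot, and variables do not carry over. Pictures are saved under pics/ and viewed, and the job is handed in when it is done.

Besides the shell and the picture viewer there is one more tool, called after "Emit:" as a command line: name --argument value ..., lists and objects as JSON in quotes. play_rows: Moves the arm, as the interface text tells. Its arguments: {"type":"object","properties":{"series":{"type":"array"},"force":{"type":"number"}},"required":["series"]}

```bash
mkdir -p pics; ls; cat > h.py <<'E'
from bench import *
import numpy as np, cv2
from scipy.spatial.transform import Rotation as Ro
def snap(n,f):
    d=get_image(n); cv2.imwrite('pics/'+f,cv2.cvtColor(d['frame'],cv2.COLOR_RGB2BGR)); return d
def proj(d,X):
    c=np.array(d['R'])@np.array(X)+np.array(d['t']); return np.array([d['fx']*c[0]/c[2]+d['cx'],d['fy']*c[1]/c[2]+d['cy']])
def ray(d,u,v):
    R=np.array(d['R']);o=-R.T@np.array(d['t']);r=R.T@np.array([(u-d['cx'])/d['fx'],(v-d['cy'])/d['fy'],1]);return o,r/np.linalg.norm(r)
def atz(d,u,v,z):
    o,r=ray(d,u,v);return o+r*(z-o[2])/r[2]
E
python3 - <<'E'
from h import *
import pickle
D={n:snap(n,n+'0.png') for n in('scene','top','wrist')}
pickle.dump(D,open('d0.pkl','wb'))
s=get_state()
for k in s: print(k,np.round(s[k],3))
for n in D: print(n,D[n]['fx'],D[n]['cx'],D[n]['cy'],np.round(-np.array(D[n]['R']).T@D[n]['t'],3))
E
```

```text
pics
time 0.15
joint_positions [ 1.312  0.322 -0.07   1.451  0.023  1.371 -0.057]
qd [-0.001 -0.002  0.001 -0.001 -0.001  0.     0.001]
joint_torque [-0.0000e+00 -4.9180e+01 -4.0400e-01 -3.1288e+01 -6.4000e-02  4.0000e-02
  0.0000e+00]
position [ 0.175 -0.626  0.222]
tool_rot [-3.111 -0.427  0.   ]
ft_force [ 0.105 -0.189  0.083]
torque [ 0.018 -0.018 -0.002]
grip_width 1.003
scene 439.02098199127795 316.494399690574 200.95193250741744 [-0.443  0.861  0.691]
top 463.3047175823211 322.55242563308843 196.62870456083542 [0.295 0.089 1.493]
wrist 301.6729858524608 318.3353903181532 199.40036180985987 [ 0.246 -0.606  0.384]
```

View pics/scene0.png

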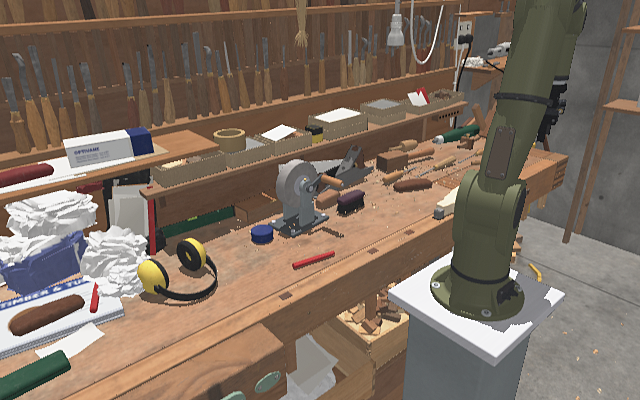

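View pics/top0.png

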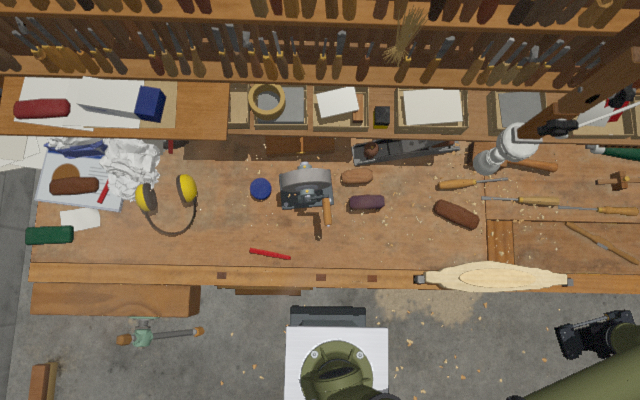

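View pics/wrist0.png

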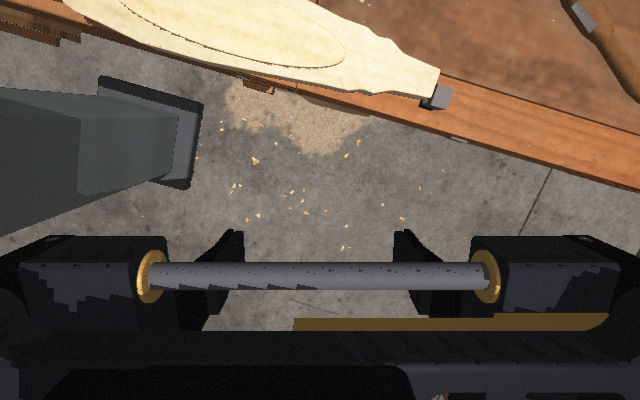

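```bash
python3 - <<'E'
import cv2
a=cv2.imread('pics/top0.png')[140:270,230:400];cv2.imwrite('pics/topz.png',cv2.resize(a,None,fx=4.5,fy=4.5,interpolation=cv2.INTER_CUBIC))
a=cv2.imread('pics/scene0.png')[140:270,240:400];cv2.imwrite('pics/scz.png',cv2.resize(a,None,fx=4.5,fy=4.5,interpolation=cv2.INTER_CUBIC))
E
```

```text
(no output)
```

View pics/topz.png

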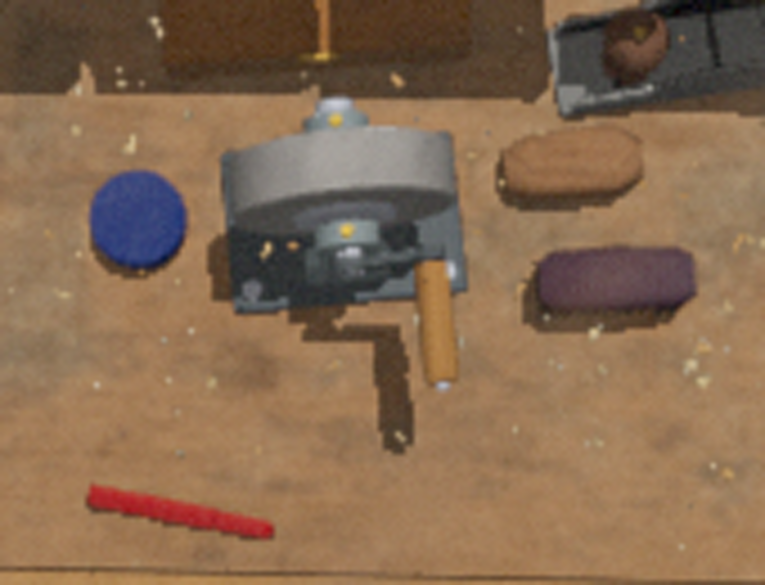

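View pics/scz.png

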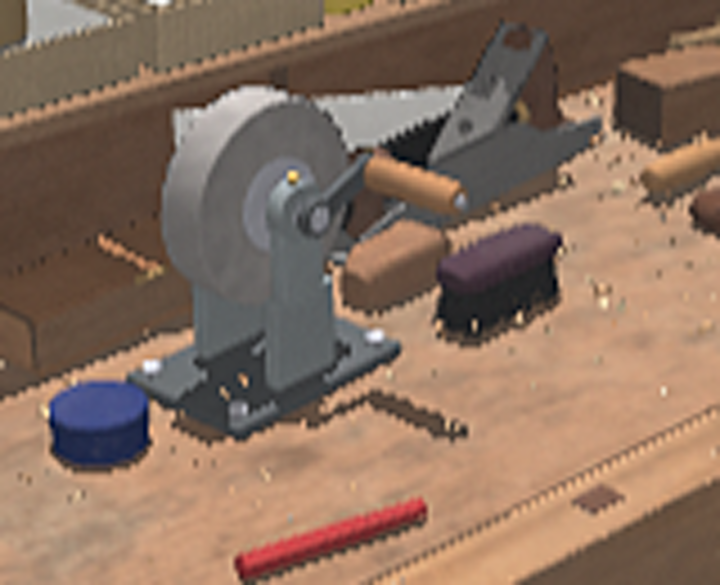

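```bash
cat > m.py <<'E'
from h import *
import pickle
from scipy.optimize import least_squares
D=pickle.load(open('d0.pkl','rb'))
def G(p,q):
    c,s=np.cos(p[2]),np.sin(p[2]); return np.array([p[0]+c*q[0]-s*q[1],p[1]+s*q[0]+c*q[1],q[2]])
def H(p,x): # theta from up, towards +y
    return G(p,[x,0.055*np.sin(p[3]),0.14+0.055*np.cos(p[3])])
T=lambda u,v:np.array([u,v])/4.5+[230,140]
S=lambda u,v:np.array([u,v])/4.5+[240,140]
obs=[('top',lambda p:H(p,-.063),T(432,262)),('top',lambda p:H(p,-.141),T(442,380)),
('scene',lambda p:H(p,-.063),S(372,172)),('scene',lambda p:H(p,-.141),S(460,200)),
('top',lambda p:G(p,[-.06,.085,.012]),T(236,310)),('top',lambda p:G(p,[-.06,-.085,.012]),T(467,288)),
('scene',lambda p:G(p,[-.06,.085,.012]),S(240,430)),('scene',lambda p:G(p,[-.06,-.085,.012]),S(400,346)),('scene',lambda p:G(p,[.06,.085,.012]),S(130,372))]
f=lambda p:np.concatenate([proj(D[n],g(p))-o for n,g,o in obs])
if __name__=='__main__':
    r=min((least_squares(f,[.55,.1,0.,t]) for t in(-1.,-2)),key=lambda r:r.cost)
    print(np.round(r.x,4),np.degrees(r.x[2:]));print(np.round(r.fun.reshape(-1,2),1))
    print(H(r.x,-.105),G(r.x,[-.105,0,.14]))
    for n,z in(('pen',0.0),): print(atz(D['top'],*T(90,495),.01),atz(D['top'],*T(272,530),.01))
E
python3 m.py
```

```text
[ 0.5862  0.1063  0.1262 -1.2576] [  7.22946049 -72.05761395]
[[-0.1  0.4]
 [ 0.6  0.5]
 [ 0.1 -0.2]
 [-0.3 -0. ]
 [-0.5  0.8]
 [ 0.5  0.4]
 [-0.5 -1. ]
 [ 0.7 -1.9]
 [-1.8 -0.3]]
[0.488607   0.04114041 0.15694333] [0.48202222 0.0930496  0.14      ]
[0.38473426 0.2797579  0.01      ] [0.36285722 0.15082786 0.01      ]
```

```bash
cat >> h.py <<'E'
def rel(X,yaw=None):
    s=get_state();R=Ro.from_rotvec(s['tool_rot']).as_matrix()
    t=R.T@(np.array(X)-s['position'])
    r=np.zeros(3)
    if yaw is not None:
        c,q=np.cos(np.radians(yaw)),np.sin(np.radians(yaw))
        Rt=np.array([[c,q,0],[q,-c,0],[0,0,-1.]])
        r=np.degrees(Ro.from_matrix(R.T@Rt).as_rotvec())
    return np.round(t*1000,1),np.round(r,2)
E
python3 - <<'E'
from h import *
print(rel([.37,-.22,.27],75))
E
```

```text
(array([ 297.1, -338.1,  -47.8]), array([-8.000e-02, -4.000e-02, -5.937e+01]))
```

Emit:
play_rows --series '[100,0.026,-0.03,-0.01,0,0,-6,100,0.053,-0.06,-0.02,0,0,-12,100,0.08,-0.09,-0.03,0,0,-18,100,0.106,-0.12,-0.04,0,0,-24,100,0.133,-0.15,-0.048,0,0,-30,100,0.16,-0.18,-0.048,0,0,-36,100,0.186,-0.21,-0.048,0,0,-42,100,0.213,-0.24,-0.048,0,0,-48,100,0.24,-0.27,-0.048,0,0,-54,100,0.265,-0.3,-0.048,0,0,-60]'

```text
time: 0.98
position: [0.35, -0.2635, 0.2705]
tool_rot: [2.476, 1.933, -0.0]
ft_force: [0.1, -0.1, 0.1]
grip_width: 0.998
```

```bash
python3 - <<'E'
from h import *
s=get_state()
for k in ('position','joint_positions','ft_force'): print(k,np.round(s[k],3))
print(rel([.4767,.0396,.25],187.2))
E
```

```text
position [ 0.35  -0.264  0.27 ]
joint_positions [ 1.036 -0.148 -0.401  1.852 -0.058  1.426  0.401]
ft_force [ 0.058 -0.051  0.09 ]
(array([324.8,  49.2,  20.3]), array([-2.0000e-02,  2.0000e-02, -1.1126e+02]))
```

Emit:
play_rows --series '[100,0.033,0.005,0,0,0,-7,100,0.065,0.01,0,0,0,-14,100,0.098,0.015,0,0,0,-21,100,0.13,0.02,0,0,0,-28,100,0.163,0.025,0,0,0,-35,100,0.195,0.03,0,0,0,-42,100,0.228,0.035,0,0,0,-49,100,0.26,0.04,0,0,0,-56,100,0.293,0.045,0,0,0,-63,100,0.325,0.049,0,0,0,-70]'

```text
time: 1.82
position: [0.4779, 0.0386, 0.2705]
tool_rot: [0.919, 3.004, -0.001]
ft_force: [0.4, -0.8, -0.1]
grip_width: 1.002
```

```bash
python3 - <<'E'
from h import *
s=get_state()
for k in ('position','joint_positions','ft_force'): print(k,np.round(s[k],3))
print(rel([.4767,.0396,.25],187.2))
E
```

```text
position [0.478 0.039 0.271]
joint_positions [ 0.655 -0.051 -0.755  1.76  -0.035  1.418  0.883]
ft_force [ 0.428 -0.785 -0.097]
(array([ 1.5,  0.2, 20.5]), array([-2.000e-02,  3.000e-02, -4.123e+01]))
```

Emit:
play_rows --series '[100,0,0,0,0,0,-7,100,0,0,0,0,0,-14,100,0,0,0,0,0,-21,100,0,0,0,0,0,-28,100,0,0,0,0,0,-35,100,0.001,0,0,0,0,-41.2,100,0.001,0,0,0,0,-41.2]'

```text
time: 2.4
position: [0.4765, 0.0377, 0.2703]
tool_rot: [0.192, -3.135, 0.0]
ft_force: [-0.3, -0.2, 0.1]
grip_width: 0.999
```

```bash
python3 - <<'E'
from h import *
s=get_state()
for k in ('position','joint_positions','ft_force'): print(k,np.round(s[k],3))
print(rel([.4767,.0396,.138],187.2))
import m
d=snap('wrist','w1.png'); snap('top','t1.png')
p=[ 0.5862 , 0.1063 , 0.1262 ,-1.2576]
print(proj(d,m.H(p,-.063)),proj(d,m.H(p,-.141)))
E
```

```text
position [0.476 0.038 0.27 ]
joint_positions [ 0.633 -0.053 -0.731  1.763 -0.036  1.419  1.601]
ft_force [-0.293 -0.167  0.087]
(array([ -0.5,   1.9, 132.3]), array([-0.01, -0.03, -0.2 ]))
[321.3947328  248.93570249] [321.20961753 171.56729199]
```

View pics/w1.png

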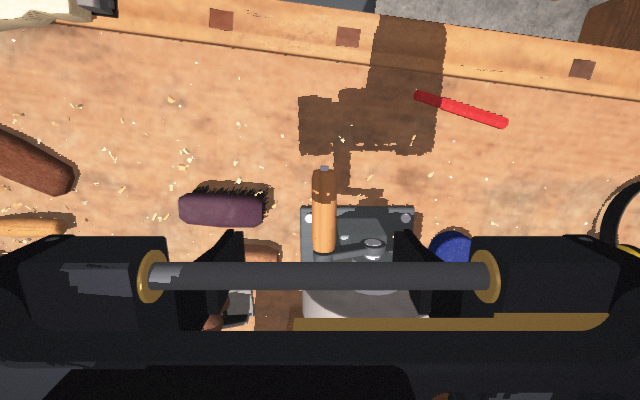

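Emit:
play_rows --series '[100,0,0.002,0.02,0,0,0,100,0,0.004,0.04,0,0,0,100,0,0.004,0.06,0,0,0,100,0,0.004,0.08,0,0,0,100,0,0.004,0.1,0,0,0,100,0,0.004,0.115,0,0,0,100,0,0.004,0.125,0,0,0,100,0,0.004,0.132,0,0,0,100,0,0.004,0.132,0,0,0]'

```text
time: 3.25
position: [0.4755, 0.0414, 0.1374]
tool_rot: [0.185, -3.134, -0.001]
ft_force: [0.1, -0.3, -0.2]
grip_width: 0.998
```

Emit:
play_rows --series '[0,0,0,0,0,0,0,0,0,0,0,0,0,0,0,0,0,0,0,0,0,0,0,0,0,0,0,0,0,0,0,0,0,0,0,0,0,0,0,0,0,0,0,0,0,0,0,0,0,0,0,0,0,0,0,0]' --force 20

```text
time: 3.92
position: [0.4763, 0.0415, 0.1386]
tool_rot: [-0.187, 3.136, -0.0]
ft_force: [1.2, 0.3, 0.1]
grip_width: 0.479
```

```bash
python3 - <<'E'
from h import *
import m
s=get_state()
for k in ('position','joint_positions','ft_force','torque','grip_width'): print(k,np.round(s[k],4))
d=snap('wrist','w2.png'); snap('scene','s2.png')
E
```

```text
position [0.4763 0.0415 0.1386]
joint_positions [ 0.6048  0.0565 -0.7602  1.9494  0.0428  1.1515  1.5179]
ft_force [1.1659 0.2874 0.0528]
torque [ 0.1039 -0.197  -0.0181]
grip_width 0.4786
```

View pics/w2.png

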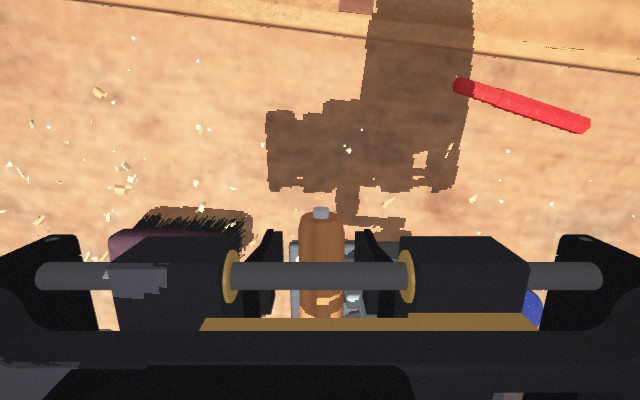

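View pics/s2.png

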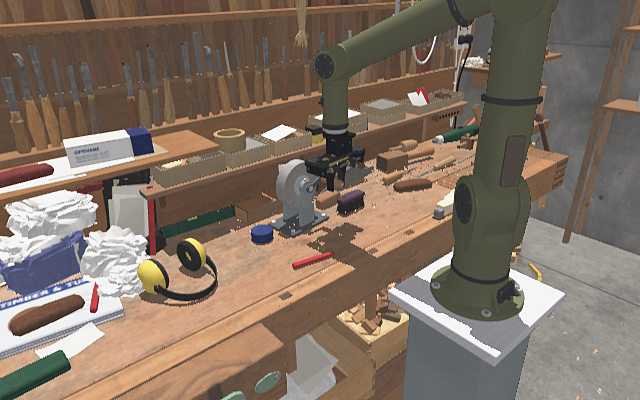

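Emit:
play_rows --series '[0,0,0,0,0,0,0,0,0,0,0,0,0,0,0,0,0,0,0,0,0,0,0,0,0,0,0,0,0,0,0,0,0,0,0,0,0,0,0,0,0,0,0,0,0,0,0,0,0,0,0,0,0,0,0,0]' --force 25

```text
time: 4.68
position: [0.4762, 0.0422, 0.1384]
tool_rot: [0.188, -3.136, -0.001]
ft_force: [-1.1, 4.7, -1.8]
grip_width: 0.262
```

```bash
cat > circ.py <<'E'
from h import *
import sys
# cmd circle rel to commanded start pose: theta from up towards +y(grinder). tool y ~ grinder +y, tool z down
t0=float(sys.argv[1]); step=float(sys.argv[2]); n=int(sys.argv[3]) if len(sys.argv)>3 else 10
Rr=.055
a0=np.radians(t0)
for i in range(1,n+1):
    a=np.radians(t0+step*i)
    print(f"0, 0, {Rr*(np.sin(a)-np.sin(a0)):.4f}, {-Rr*(np.cos(a)-np.cos(a0)):.4f}, 0, 0, 0,",end=' ')
print()
s=get_state(); print(np.round(s['position'],4),np.round(s['ft_force'],2),s['grip_width'])
E
python3 circ.py -72 3
```

```text
0, 0, 0.0010, -0.0027, 0, 0, 0, 0, 0, 0.0021, -0.0054, 0, 0, 0, 0, 0, 0.0033, -0.0080, 0, 0, 0, 0, 0, 0.0047, -0.0105, 0, 0, 0, 0, 0, 0.0062, -0.0130, 0, 0, 0, 0, 0, 0.0078, -0.0153, 0, 0, 0, 0, 0, 0.0096, -0.0176, 0, 0, 0, 0, 0, 0.0114, -0.0198, 0, 0, 0, 0, 0, 0.0134, -0.0219, 0, 0, 0, 0, 0, 0.0155, -0.0239, 0, 0, 0, 
[0.4762 0.0422 0.1384] [-1.08  4.72 -1.77] 0.2621492263782927
```

Emit:
play_rows --series '[0,0,0.001,-0.0027,0,0,0,0,0,0.0021,-0.0054,0,0,0,0,0,0.0033,-0.008,0,0,0,0,0,0.0047,-0.0105,0,0,0,0,0,0.0062,-0.013,0,0,0,0,0,0.0078,-0.0153,0,0,0,0,0,0.0096,-0.0176,0,0,0,0,0,0.0114,-0.0198,0,0,0,0,0,0.0134,-0.0219,0,0,0,0,0,0.0155,-0.0239,0,0,0]'

```text
time: 5.52
position: [0.4744, 0.0557, 0.1605]
tool_rot: [0.186, -3.136, 0.001]
ft_force: [5.9, 2.3, -17.1]
grip_width: 0.267
```

```bash
python3 circ.py -42 3;python3 circ.py -12 3;python3 circ.py 18 3;python3 circ.py 48 3;python3 circ.py 78 3;python3 circ.py 108 3
```

```text
0, 0, 0.0022, -0.0019, 0, 0, 0, 0, 0, 0.0045, -0.0036, 0, 0, 0, 0, 0, 0.0068, -0.0053, 0, 0, 0, 0, 0, 0.0093, -0.0068, 0, 0, 0, 0, 0, 0.0118, -0.0081, 0, 0, 0, 0, 0, 0.0144, -0.0094, 0, 0, 0, 0, 0, 0.0171, -0.0105, 0, 0, 0, 0, 0, 0.0198, -0.0114, 0, 0, 0, 0, 0, 0.0226, -0.0123, 0, 0, 0, 0, 0, 0.0254, -0.0129, 0, 0, 0, 
[0.4744 0.0557 0.1605] [  5.92   2.29 -17.08] 0.2668833731115302
0, 0, 0.0028, -0.0005, 0, 0, 0, 0, 0, 0.0057, -0.0009, 0, 0, 0, 0, 0, 0.0086, -0.0011, 0, 0, 0, 0, 0, 0.0114, -0.0012, 0, 0, 0, 0, 0, 0.0143, -0.0011, 0, 0, 0, 0, 0, 0.0172, -0.0009, 0, 0, 0, 0, 0, 0.0200, -0.0005, 0, 0, 0, 0, 0, 0.0229, -0.0000, 0, 0, 0, 0, 0, 0.0257, 0.0007, 0, 0, 0, 0, 0, 0.0284, 0.0015, 0, 0, 0, 
[0.4744 0.0557 0.1605] [  5.92   2.29 -17.08] 0.2668833731115302
0, 0, 0.0027, 0.0010, 0, 0, 0, 0, 0, 0.0054, 0.0021, 0, 0, 0, 0, 0, 0.0080, 0.0033, 0, 0, 0, 0, 0, 0.0105, 0.0047, 0, 0, 0, 0, 0, 0.0130, 0.0062, 0, 0, 0, 0, 0, 0.0153, 0.0078, 0, 0, 0, 0, 0, 0.0176, 0.0096, 0, 0, 0, 0, 0, 0.0198, 0.0114, 0, 0, 0, 0, 0, 0.0219, 0.0134, 0, 0, 0, 0, 0, 0.0239, 0.0155, 0, 0, 0, 
[0.4744 0.0557 0.16
[... 485 characters left out ...]
, 0, 0.0011, 0.0086, 0, 0, 0, 0, 0, 0.0012, 0.0114, 0, 0, 0, 0, 0, 0.0011, 0.0143, 0, 0, 0, 0, 0, 0.0009, 0.0172, 0, 0, 0, 0, 0, 0.0005, 0.0200, 0, 0, 0, 0, 0, 0.0000, 0.0229, 0, 0, 0, 0, 0, -0.0007, 0.0257, 0, 0, 0, 0, 0, -0.0015, 0.0284, 0, 0, 0, 
[0.4744 0.0557 0.1605] [  5.92   2.29 -17.08] 0.2668833731115302
0, 0, -0.0010, 0.0027, 0, 0, 0, 0, 0, -0.0021, 0.0054, 0, 0, 0, 0, 0, -0.0033, 0.0080, 0, 0, 0, 0, 0, -0.0047, 0.0105, 0, 0, 0, 0, 0, -0.0062, 0.0130, 0, 0, 0, 0, 0, -0.0078, 0.0153, 0, 0, 0, 0, 0, -0.0096, 0.0176, 0, 0, 0, 0, 0, -0.0114, 0.0198, 0, 0, 0, 0, 0, -0.0134, 0.0219, 0, 0, 0, 0, 0, -0.0155, 0.0239, 0, 0, 0, 
[0.4744 0.0557 0.1605] [  5.92   2.29 -17.08] 0.2668833731115302
```

Emit:
play_rows --series '[0,0,0.0022,-0.0019,0,0,0,0,0,0.0045,-0.0036,0,0,0,0,0,0.0068,-0.0053,0,0,0,0,0,0.0093,-0.0068,0,0,0,0,0,0.0118,-0.0081,0,0,0,0,0,0.0144,-0.0094,0,0,0,0,0,0.0171,-0.0105,0,0,0,0,0,0.0198,-0.0114,0,0,0,0,0,0.0226,-0.0123,0,0,0,0,0,0.0254,-0.0129,0,0,0]'

```text
time: 6.35
position: [0.4717, 0.0777, 0.1734]
tool_rot: [0.182, -3.136, 0.008]
ft_force: [5.4, -6.7, -13.5]
grip_width: 0.271
```

Emit:
play_rows --series '[0,0,0.0028,-0.0005,0,0,0,0,0,0.0057,-0.0009,0,0,0,0,0,0.0086,-0.0011,0,0,0,0,0,0.0114,-0.0012,0,0,0,0,0,0.0143,-0.0011,0,0,0,0,0,0.0172,-0.0009,0,0,0,0,0,0.02,-0.0005,0,0,0,0,0,0.0229,0,0,0,0,0,0,0.0257,0.0007,0,0,0,0,0,0.0284,0.0015,0,0,0]'

```text
time: 7.18
position: [0.4684, 0.1048, 0.1739]
tool_rot: [0.18, -3.135, 0.012]
ft_force: [-2.1, -6.4, 1.5]
grip_width: 0.267
```

Emit:
play_rows --series '[0,0,0.0027,0.001,0,0,0,0,0,0.0054,0.0021,0,0,0,0,0,0.008,0.0033,0,0,0,0,0,0.0105,0.0047,0,0,0,0,0,0.013,0.0062,0,0,0,0,0,0.0153,0.0078,0,0,0,0,0,0.0176,0.0096,0,0,0,0,0,0.0198,0.0114,0,0,0,0,0,0.0219,0.0134,0,0,0,0,0,0.0239,0.0155,0,0,0]'

```text
time: 8.02
position: [0.4651, 0.132, 0.1591]
tool_rot: [0.184, -3.135, 0.006]
ft_force: [-4.3, -1.5, 5.9]
grip_width: 0.264
```

Emit:
play_rows --series '[0,0,0.0019,0.0022,0,0,0,0,0,0.0036,0.0045,0,0,0,0,0,0.0053,0.0068,0,0,0,0,0,0.0068,0.0093,0,0,0,0,0,0.0081,0.0118,0,0,0,0,0,0.0094,0.0144,0,0,0,0,0,0.0105,0.0171,0,0,0,0,0,0.0114,0.0198,0,0,0,0,0,0.0123,0.0226,0,0,0,0,0,0.0129,0.0254,0,0,0]'

```text
time: 8.85
position: [0.4633, 0.1471, 0.1324]
tool_rot: [0.187, -3.135, -0.0]
ft_force: [-4.0, -0.7, 1.7]
grip_width: 0.264
```

Emit:
play_rows --series '[0,0,0.0005,0.0028,0,0,0,0,0,0.0009,0.0057,0,0,0,0,0,0.0011,0.0086,0,0,0,0,0,0.0012,0.0114,0,0,0,0,0,0.0011,0.0143,0,0,0,0,0,0.0009,0.0172,0,0,0,0,0,0.0005,0.02,0,0,0,0,0,0,0.0229,0,0,0,0,0,-0.0007,0.0257,0,0,0,0,0,-0.0015,0.0284,0,0,0]'

```text
time: 9.68
position: [0.4634, 0.1461, 0.1039]
tool_rot: [0.188, -3.135, -0.002]
ft_force: [-4.9, 1.9, 0.7]
grip_width: 0.269
```

Emit:
play_rows --series '[0,0,-0.001,0.0027,0,0,0,0,0,-0.0021,0.0054,0,0,0,0,0,-0.0033,0.008,0,0,0,0,0,-0.0047,0.0105,0,0,0,0,0,-0.0062,0.013,0,0,0,0,0,-0.0078,0.0153,0,0,0,0,0,-0.0096,0.0176,0,0,0,0,0,-0.0114,0.0198,0,0,0,0,0,-0.0134,0.0219,0,0,0,0,0,-0.0155,0.0239,0,0,0]'

```text
time: 10.52
position: [0.4652, 0.1311, 0.0799]
tool_rot: [0.188, -3.135, -0.003]
ft_force: [-3.2, 3.3, -0.9]
grip_width: 0.267
```

```bash
for a in 138 168 198 228 258; do python3 circ.py $a 3; done; python3 -c "
from h import *
print(np.round(get_state()['joint_positions'],3)); snap('scene','s3.png')"
```

```text
0, 0, -0.0022, 0.0019, 0, 0, 0, 0, 0, -0.0045, 0.0036, 0, 0, 0, 0, 0, -0.0068, 0.0053, 0, 0, 0, 0, 0, -0.0093, 0.0068, 0, 0, 0, 0, 0, -0.0118, 0.0081, 0, 0, 0, 0, 0, -0.0144, 0.0094, 0, 0, 0, 0, 0, -0.0171, 0.0105, 0, 0, 0, 0, 0, -0.0198, 0.0114, 0, 0, 0, 0, 0, -0.0226, 0.0123, 0, 0, 0, 0, 0, -0.0254, 0.0129, 0, 0, 0, 
[0.4652 0.1311 0.0799] [-3.22  3.29 -0.93] 0.2670597670815513
0, 0, -0.0028, 0.0005, 0, 0, 0, 0, 0, -0.0057, 0.0009, 0, 0, 0, 0, 0, -0.0086, 0.0011, 0, 0, 0, 0, 0, -0.0114, 0.0012, 0, 0, 0, 0, 0, -0.0143, 0.0011, 0, 0, 0, 0, 0, -0.0172, 0.0009, 0, 0, 0, 0, 0, -0.0200, 0.0005, 0, 0, 0, 0, 0, -0.0229, -0.0000, 0, 0, 0, 0, 0, -0.0257, -0.0007, 0, 0, 0, 0, 0, -0.0284, -0.0015, 0, 0, 0, 
[0.4652 0.1311 0.0799] [-3.22  3.29 -0.93] 0.2670597670815513
0, 0, -0.0027, -0.0010, 0, 0, 0, 0, 0, -0.0054, -0.0021, 0, 0, 0, 0, 0, -0.0080, -0.0033, 0, 0, 0, 0, 0, -0.0105, -0.0047, 0, 0, 0, 0, 0, -0.0130, -0.0062, 0, 0, 0, 0, 0, -0.0153, -0.0078, 0, 0, 0, 0, 0, -0.0176, -0.0096, 0, 0, 0, 0, 0, -0.0198, -0.0114, 0, 0, 0, 0, 0, -0.0219, -0.0134, 0, 0, 0, 0, 0, -0.0239, -0.0155, 0, 0, 0, 

[... 195 characters left out ...]
, 0, -0.0081, -0.0118, 0, 0, 0, 0, 0, -0.0094, -0.0144, 0, 0, 0, 0, 0, -0.0105, -0.0171, 0, 0, 0, 0, 0, -0.0114, -0.0198, 0, 0, 0, 0, 0, -0.0123, -0.0226, 0, 0, 0, 0, 0, -0.0129, -0.0254, 0, 0, 0, 
[0.4652 0.1311 0.0799] [-3.22  3.29 -0.93] 0.2670597670815513
0, 0, -0.0005, -0.0028, 0, 0, 0, 0, 0, -0.0009, -0.0057, 0, 0, 0, 0, 0, -0.0011, -0.0086, 0, 0, 0, 0, 0, -0.0012, -0.0114, 0, 0, 0, 0, 0, -0.0011, -0.0143, 0, 0, 0, 0, 0, -0.0009, -0.0172, 0, 0, 0, 0, 0, -0.0005, -0.0200, 0, 0, 0, 0, 0, 0.0000, -0.0229, 0, 0, 0, 0, 0, 0.0007, -0.0257, 0, 0, 0, 0, 0, 0.0015, -0.0284, 0, 0, 0, 
[0.4652 0.1311 0.0799] [-3.22  3.29 -0.93] 0.2670597670815513
[ 0.469  0.167 -0.846  1.997  0.143  1.037  1.248]
```

View pics/s3.png

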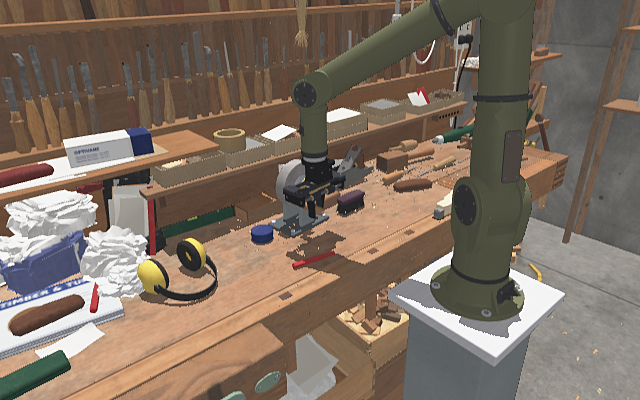

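Emit:
play_rows --series '[0,0,-0.0022,0.0019,0,0,0,0,0,-0.0045,0.0036,0,0,0,0,0,-0.0068,0.0053,0,0,0,0,0,-0.0093,0.0068,0,0,0,0,0,-0.0118,0.0081,0,0,0,0,0,-0.0144,0.0094,0,0,0,0,0,-0.0171,0.0105,0,0,0,0,0,-0.0198,0.0114,0,0,0,0,0,-0.0226,0.0123,0,0,0,0,0,-0.0254,0.0129,0,0,0]'

```text
time: 11.4
position: [0.4683, 0.1062, 0.0669]
tool_rot: [0.189, -3.136, -0.004]
ft_force: [-2.6, 5.7, -4.5]
grip_width: 0.267
```

Emit:
play_rows --series '[0,0,-0.0028,0.0005,0,0,0,0,0,-0.0057,0.0009,0,0,0,0,0,-0.0086,0.0011,0,0,0,0,0,-0.0114,0.0012,0,0,0,0,0,-0.0143,0.0011,0,0,0,0,0,-0.0172,0.0009,0,0,0,0,0,-0.02,0.0005,0,0,0,0,0,-0.0229,0,0,0,0,0,0,-0.0257,-0.0007,0,0,0,0,0,-0.0284,-0.0015,0,0,0]'

```text
time: 12.23
position: [0.4718, 0.0772, 0.0683]
tool_rot: [0.188, -3.136, -0.002]
ft_force: [-0.3, 4.0, -9.3]
grip_width: 0.265
```

Emit:
play_rows --series '[0,0,-0.0027,-0.001,0,0,0,0,0,-0.0054,-0.0021,0,0,0,0,0,-0.008,-0.0033,0,0,0,0,0,-0.0105,-0.0047,0,0,0,0,0,-0.013,-0.0062,0,0,0,0,0,-0.0153,-0.0078,0,0,0,0,0,-0.0176,-0.0096,0,0,0,0,0,-0.0198,-0.0114,0,0,0,0,0,-0.0219,-0.0134,0,0,0,0,0,-0.0239,-0.0155,0,0,0]'

```text
time: 13.07
position: [0.4748, 0.0525, 0.0849]
tool_rot: [0.187, -3.136, 0.0]
ft_force: [-0.6, 3.2, -11.2]
grip_width: 0.262
```

Emit:
play_rows --series '[0,0,-0.0019,-0.0022,0,0,0,0,0,-0.0036,-0.0045,0,0,0,0,0,-0.0053,-0.0068,0,0,0,0,0,-0.0068,-0.0093,0,0,0,0,0,-0.0081,-0.0118,0,0,0,0,0,-0.0094,-0.0144,0,0,0,0,0,-0.0105,-0.0171,0,0,0,0,0,-0.0114,-0.0198,0,0,0,0,0,-0.0123,-0.0226,0,0,0,0,0,-0.0129,-0.0254,0,0,0]'

```text
time: 13.9
position: [0.4764, 0.0402, 0.1103]
tool_rot: [0.187, -3.136, -0.0]
ft_force: [-0.7, 3.5, -11.4]
grip_width: 0.27
```

Emit:
play_rows --series '[0,0,-0.0005,-0.0028,0,0,0,0,0,-0.0009,-0.0057,0,0,0,0,0,-0.0011,-0.0086,0,0,0,0,0,-0.0012,-0.0114,0,0,0,0,0,-0.0011,-0.0143,0,0,0,0,0,-0.0009,-0.0172,0,0,0,0,0,-0.0005,-0.02,0,0,0,0,0,0,-0.0229,0,0,0,0,0,0.0007,-0.0257,0,0,0,0,0,0.0015,-0.0284,0,0,0]'

```text
time: 14.73
position: [0.4762, 0.0419, 0.1386]
tool_rot: [0.188, -3.136, -0.001]
ft_force: [1.7, 4.6, -14.8]
grip_width: 0.267
```

```bash
cat > fit.py <<'E'
from h import *
from scipy.optimize import least_squares
P=np.array([[.4744,.0557,.1605],[.4717,.0777,.1734],[.4684,.1048,.1739],[.4651,.132,.1591],[.4633,.1471,.1324],[.4634,.1461,.1039],[.4652,.1311,.0799],[.4683,.1062,.0669],[.4718,.0772,.0683],[.4748,.0525,.0849],[.4764,.0402,.1103],[.4762,.0419,.1386]])
F=np.array([[5.9,2.3,-17.1],[5.4,-6.7,-13.5],[-2.1,-6.4,1.5],[-4.3,-1.5,5.9],[-4,-.7,1.7],[-4.9,1.9,.7],[-3.2,3.3,-.9],[-2.6,5.7,-4.5],[-.3,4,-9.3],[-.6,3.2,-11.2],[-.7,3.5,-11.4],[1.7,4.6,-14.8]])
yaw=.1262; e=np.array([-np.sin(yaw),np.cos(yaw),0])
Y=P@e;Z=P[:,2]
c=least_squares(lambda q:np.hypot(Y-q[0],Z-q[1])-q[2],[Y.mean(),Z.mean(),.055]).x
print('circle',c, 'resid mm',np.round(1e3*(np.hypot(Y-c[0],Z-c[1])-c[2]),1))
th=np.arctan2(Y-c[0],Z-c[1]); Fy=F@e
res=-(Fy*np.cos(th)-F[:,2]*np.sin(th)); rad=Fy*np.sin(th)+F[:,2]*np.cos(th)
print(np.round(np.degrees(th)),'\nres',np.round(res,1),'\nrad',np.round(rad,1))
A=np.c_[np.ones(12),np.sin(th),np.cos(th)]
for A in (A,):
  k,_,_,_=np.linalg.lstsq(A,res,rcond=None); print(k,np.hypot(k[1],k[2]),'resid',np.round(res-A@k,1))
pk=np.degrees(np.arctan2(k[1],k[2])); print('peak resist theta',pk)
# 2nd: vertical sensor/radial-friction coupling
A2=np.c_[np.ones(12),np.sin(th),np.cos(th),np.abs(rad)]
k2=np.linalg.lstsq(A2,res,rcond=None)[0];print(k2,np.degrees(np.arctan2(k2[1],k2[2])),np.round(res-A2@k2,1))
E
python3 fit.py
```

```text
circle [0.03385429 0.12048679 0.05502143] resid mm [ 0.4  0.3 -0.5 -0.5  0.   0.3  0.3  0.  -0.2 -0.3 -0.1  0.3]
[ -44.  -17.   12.   45.   78.  107.  137.  167. -162. -131. -101.  -71.] 
res [10.7 10.9  6.3  4.8  1.7  1.4  2.1  4.8  6.6 10.6 11.9 12.6] 
rad [-13.4 -10.8   0.2   3.5   0.2   2.2   3.2   5.7   7.6   4.8  -1.4  -9. ]
[ 6.92406162 -5.34646189  1.37416049] 5.520232944810613 resid [-0.9  1.1 -0.9  0.7 -0.3  0.  -0.2  0.4 -0.6  0.5 -0.1  0.1]
peak resist theta -75.58570043606218
[ 6.79234765 -5.26626921  1.35183053  0.02582914] -75.6032416129646 [-1.   1.  -0.8  0.7 -0.2 -0.  -0.2  0.4 -0.7  0.6  0.1  0.1]
```

```bash
for a in -72 -102 -132; do python3 circ.py $a -3|head -1; done; python3 circ.py -162 -2 2
```

```text
0, 0, -0.0008, 0.0028, 0, 0, 0, 0, 0, -0.0015, 0.0056, 0, 0, 0, 0, 0, -0.0020, 0.0084, 0, 0, 0, 0, 0, -0.0024, 0.0112, 0, 0, 0, 0, 0, -0.0026, 0.0141, 0, 0, 0, 0, 0, -0.0027, 0.0170, 0, 0, 0, 0, 0, -0.0026, 0.0199, 0, 0, 0, 0, 0, -0.0024, 0.0227, 0, 0, 0, 0, 0, -0.0020, 0.0256, 0, 0, 0, 0, 0, -0.0015, 0.0284, 0, 0, 0, 
0, 0, 0.0007, 0.0028, 0, 0, 0, 0, 0, 0.0015, 0.0056, 0, 0, 0, 0, 0, 0.0025, 0.0083, 0, 0, 0, 0, 0, 0.0036, 0.0109, 0, 0, 0, 0, 0, 0.0048, 0.0135, 0, 0, 0, 0, 0, 0.0062, 0.0161, 0, 0, 0, 0, 0, 0.0077, 0.0185, 0, 0, 0, 0, 0, 0.0093, 0.0209, 0, 0, 0, 0, 0, 0.0111, 0.0232, 0, 0, 0, 0, 0, 0.0129, 0.0254, 0, 0, 0, 
0, 0, 0.0020, 0.0021, 0, 0, 0, 0, 0, 0.0041, 0.0041, 0, 0, 0, 0, 0, 0.0063, 0.0059, 0, 0, 0, 0, 0, 0.0085, 0.0077, 0, 0, 0, 0, 0, 0.0109, 0.0093, 0, 0, 0, 0, 0, 0.0134, 0.0108, 0, 0, 0, 0, 0, 0.0159, 0.0122, 0, 0, 0, 0, 0, 0.0185, 0.0134, 0, 0, 0, 0, 0, 0.0212, 0.0145, 0, 0, 0, 0, 0, 0.0239, 0.0155, 0, 0, 0, 
0, 0, 0.0018, 0.0006, 0, 0, 0, 0, 0, 0.0037, 0.0011, 0, 0, 0, 
[0.4762 0.0419 0.1386] [  1.66   4.6  -14.82] 0.2673924114629492
```

Emit:
play_rows --series '[0,0,-0.0008,0.0028,0,0,0,0,0,-0.0015,0.0056,0,0,0,0,0,-0.002,0.0084,0,0,0,0,0,-0.0024,0.0112,0,0,0,0,0,-0.0026,0.0141,0,0,0,0,0,-0.0027,0.017,0,0,0,0,0,-0.0026,0.0199,0,0,0,0,0,-0.0024,0.0227,0,0,0,0,0,-0.002,0.0256,0,0,0,0,0,-0.0015,0.0284,0,0,0]'

```text
time: 15.57
position: [0.4766, 0.0397, 0.1119]
tool_rot: [0.187, -3.136, 0.003]
ft_force: [-5.6, 2.4, 2.1]
grip_width: 0.266
```

Emit:
play_rows --series '[0,0,0.0007,0.0028,0,0,0,0,0,0.0015,0.0056,0,0,0,0,0,0.0025,0.0083,0,0,0,0,0,0.0036,0.0109,0,0,0,0,0,0.0048,0.0135,0,0,0,0,0,0.0062,0.0161,0,0,0,0,0,0.0077,0.0185,0,0,0,0,0,0.0093,0.0209,0,0,0,0,0,0.0111,0.0232,0,0,0,0,0,0.0129,0.0254,0,0,0]'

```text
time: 16.4
position: [0.4752, 0.0504, 0.0865]
tool_rot: [0.185, -3.135, 0.007]
ft_force: [-6.0, -1.6, 3.7]
grip_width: 0.266
```

Emit:
play_rows --series '[0,0,0.002,0.0021,0,0,0,0,0,0.0041,0.0041,0,0,0,0,0,0.0063,0.0059,0,0,0,0,0,0.0085,0.0077,0,0,0,0,0,0.0109,0.0093,0,0,0,0,0,0.0134,0.0108,0,0,0,0,0,0.0159,0.0122,0,0,0,0,0,0.0185,0.0134,0,0,0,0,0,0.0212,0.0145,0,0,0,0,0,0.0239,0.0155,0,0,0]'

```text
time: 17.23
position: [0.4726, 0.0711, 0.0703]
tool_rot: [0.182, -3.135, 0.012]
ft_force: [-4.0, -7.3, -2.7]
grip_width: 0.267
```

```bash
for a in -162 -192 -222; do python3 circ.py $a -3|head -1; done
```

```text
0, 0, 0.0028, 0.0008, 0, 0, 0, 0, 0, 0.0056, 0.0015, 0, 0, 0, 0, 0, 0.0084, 0.0020, 0, 0, 0, 0, 0, 0.0112, 0.0024, 0, 0, 0, 0, 0, 0.0141, 0.0026, 0, 0, 0, 0, 0, 0.0170, 0.0027, 0, 0, 0, 0, 0, 0.0199, 0.0026, 0, 0, 0, 0, 0, 0.0227, 0.0024, 0, 0, 0, 0, 0, 0.0256, 0.0020, 0, 0, 0, 0, 0, 0.0284, 0.0015, 0, 0, 0, 
0, 0, 0.0028, -0.0007, 0, 0, 0, 0, 0, 0.0056, -0.0015, 0, 0, 0, 0, 0, 0.0083, -0.0025, 0, 0, 0, 0, 0, 0.0109, -0.0036, 0, 0, 0, 0, 0, 0.0135, -0.0048, 0, 0, 0, 0, 0, 0.0161, -0.0062, 0, 0, 0, 0, 0, 0.0185, -0.0077, 0, 0, 0, 0, 0, 0.0209, -0.0093, 0, 0, 0, 0, 0, 0.0232, -0.0111, 0, 0, 0, 0, 0, 0.0254, -0.0129, 0, 0, 0, 
0, 0, 0.0021, -0.0020, 0, 0, 0, 0, 0, 0.0041, -0.0041, 0, 0, 0, 0, 0, 0.0059, -0.0063, 0, 0, 0, 0, 0, 0.0077, -0.0085, 0, 0, 0, 0, 0, 0.0093, -0.0109, 0, 0, 0, 0, 0, 0.0108, -0.0134, 0, 0, 0, 0, 0, 0.0122, -0.0159, 0, 0, 0, 0, 0, 0.0134, -0.0185, 0, 0, 0, 0, 0, 0.0145, -0.0212, 0, 0, 0, 0, 0, 0.0155, -0.0239, 0, 0, 0,
```

Emit:
play_rows --series '[0,0,0.0018,0.0006,0,0,0,0,0,0.0037,0.0011,0,0,0,0,0,0.0037,0.0011,0,0,0,0,0,0.0037,0.0011,0,0,0,0,0,0.0037,0.0011,0,0,0,0,0,0.0037,0.0011,0,0,0]'

```text
time: 17.73
position: [0.4721, 0.0749, 0.0689]
tool_rot: [0.182, -3.135, 0.011]
ft_force: [-2.8, -6.7, -4.3]
grip_width: 0.264
```

```bash
cat > ang.py <<'E'
from h import *
s=get_state();e=np.array([-np.sin(.1262),np.cos(.1262),0])
print(np.degrees(np.arctan2(s['position']@e-.03385,s['position'][2]-.1205)),np.round(s['ft_force'],1),s['grip_width'],s['time'],np.round(s['qd'],3))
E
python3 ang.py
```

```text
-159.79017664936083 [-2.8 -6.7 -4.3] 0.2636747467439434 17.7333 [ 0.002  0.001 -0.    -0.001 -0.     0.    -0.001]
```

Emit:
play_rows --series '[0,0,0.0025,0.0007,0,0,0,0,0,0.0045,0.0011,0,0,0,0,0,0.006,0.0014,0,0,0,0,0,0.006,0.0014,0,0,0,0,0,0.006,0.0014,0,0,0,0,0,0.006,0.0014,0,0,0]'

```text
time: 18.23
position: [0.4714, 0.0804, 0.0673]
tool_rot: [0.181, -3.135, 0.012]
ft_force: [-2.7, -8.1, -7.8]
grip_width: 0.268
```

```bash
python3 ang.py; python3 -c "
from h import *
snap('scene','s4.png');snap('top','t4.png');w=snap('wrist','w4.png')"
```

```text
-165.85199561972001 [-2.7 -8.1 -7.8] 0.2682411674922806 18.2333 [-0.    -0.001  0.001 -0.001 -0.001 -0.001  0.001]
```

View pics/w4.png

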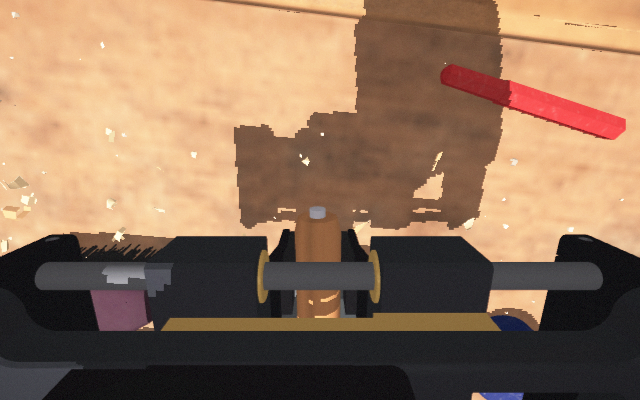

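View pics/t4.png

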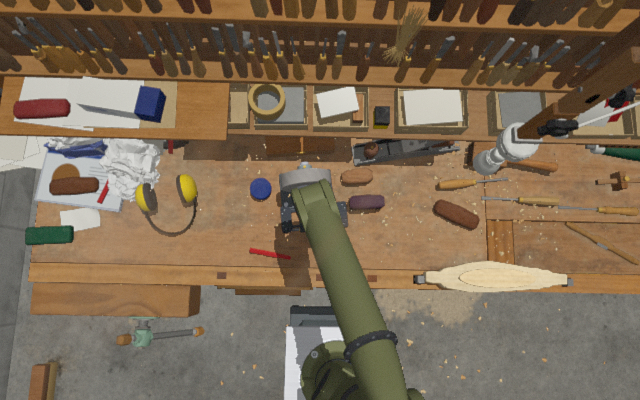

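The wrist picture shows the handle held between the pads, with its end at about (317, 213). In the top picture the tin, pen, plane, brush and case sit where they were at the start. The arm is still and the crank is at its target angle, so I'm handing in.

```bash
python3 -c "
from h import *
print(close_job())"; python3 ang.py
```

```text
the job is handed in; nothing more can be done
None
the job is handed in; nothing more can be done
```

I turned the crank once right round by its handle and worked out which side is heavy. I then brought that side straight down and handed the job in still gripping the handle. The hand-in gives no verdict, so the result rests on my own checks.

- **Feeling the weight:** I took force readings every 30° for the full turn (over the top first). A sine fit gave a bearing drag of 6.9 N plus or minus 5.5 N from the heavy side, with errors up to about 1.1 N. Resistance peaked with the handle 76° to the right of the top, so the heavy side is down with the handle 166° to the right of the top.
- **Cross-check:** three readings on the way back the other way gave 1.5, 3.4 and 5.0 N. The fit predicted about 1.9, 3.5 and 5.9 N, so they agree to within about 1 N.
- **Last checks:** the handle stood at 165.9° against the target of 165.6°, and the arm was still. The gripper was closed on the handle with 25 N set. The top picture showed nothing else on the bench visibly moved; I compared it by eye only. The last clock reading was 18.2 s of the 61 s allowed.
- **What disagreed:** after the first stop the handle had settled about 6° short because the arm gives under load. I corrected that with one small extra move. The fit itself may be a few degrees off, against the 20° allowed.

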